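Uncover the turntable hub and hold its keyed spindle home

ROBOT

A 7-joint arm with a two-finger parallel gripper is mounted at the origin on the work surface. World frame = base frame: x ahead of the robot, y to its left, z up, the work surface at z = 0. Lengths are in m, angles in rad, forces in N, time in s.
With the tool pointing down it reaches from about 0.425 to 0.925 m from the base axis. Payload 6.8 kg.
Tool frame: the origin (TCP) lies at the very end of the fingers, on their centre line; the grasp point (between the pads) lies 19 mm behind it; z points along the fingers, y is the line along which they close (so a half turn about z gives the same grasp; the last joint's range is limited). The gripper opens to 85 mm and grips with 20 to 120 N. Pads are 22 mm wide; open, the fingers measure 114 mm over their backs; the gripper's body (76 mm by 85 mm) begins 54 mm behind the grasp point. The pads swing forward as they close: fully open they stand 13 mm farther back than shut.
Start: joints at [-1.436, 0.477, 0.022, 1.555, -0.011, 1.109, -0.083], TCP at [0.162, 0.655, 0.231] pointing down, gripper open.
Joint ranges: [-2.96, 2.96], [-0.34, 2.1], [-1.41, 1.46], [0.24, 2.44], [-1.37, 4.51], [0.17, 1.92], [-2.96, 2.96]. Speed limits (rad/s): [2.39, 2.39, 3.14, 3.14, 3.14, 3.14, 3.14].

INTERFACE

Orientations are given as a unit quaternion [w, x, y, z].
In Python, from station import get_obs, read_camera, hand_in gives the robot as it stands.
- The arm moves only by the tool arm_command, never from a script. Its argument "commands" is one flat list of numbers, 7 for each row, row after row: the shift along the tool's x, y, z in m, then the turn, a rotation vector about the tool's x, y, z in degrees, then the opening, from 0 (shut) to 1 (fully open). In form: [tx, ty, tz, rx, ry, rz, fingers, tx, ty, tz, rx, ry, rz, fingers, ...]. A call has 1 to 8 rows; each row is the pose to reach, as a shift and turn from the pose commanded when the call began, along the tool's axes at that moment; what a row does not reach only later rows make up. A row lasts 1/10 s, in which the tool goes at most 50 mm and 8.59 degrees, less where a joint would pass 70% of its speed; a pose out of reach is approached as far as the arm can. A call with a gripper value outside its range is refused whole. The fingers move at their own pace and stop on an object; "force" is the grip in N (left out, the last holds). Time passes only in rows, so rows that repeat a pose let the fingers close. It gives the time, the measured TCP pose, the force, the opening and the grip force at its end, in the units of the state.
- get_obs(): the state, without advancing time (a new reading comes with each control period).
- read_camera(name): name is "scene" or "side" or "wrist"; returns a dict with "img" (480x640x3 uint8, red, green, blue), "camera_matrix" (3x3 intrinsics, pixels), "k1" (the pictures are not rectified: a ray, as slopes to the right and down, at radius r is drawn at 1 + k1 r^2 times it, then the intrinsics apply), "pose" (4x4, takes a point from camera to world coordinates). Camera axes: x right, y down, z forward; pixel columns grow to the right and rows downward; lengths in m; the calibration is good to about 2 mm. A picture is of the moment at which its call begins. There is no depth.
- hand_in(): hands the job in; it is judged then, once.
The state is a dict: "t": time; "q": joint angles; "joint_vel": joint speeds; "joint_torque": joint torques, N m; "eef_pos": TCP position; "tool_rot": TCP orientation; "contact_force": force on the tool from outside, world axes, zero at the start; "torque": the same for the moment, N m; "gripper_width": opening from 0.0 (shut) to 1.0 (fully open); "grasp_force": force on a finger pad.
Only numpy, scipy, OpenCV 4.12 (cv2) and the standard library are available. Lean on these libraries where they do the work, as an engineer would, in place of code of your own. Each camera call takes 0.05 s, during which the arm holds its last target. There are 200 camera calls.

TASK

The upturned pot on the turntable is only a dust cover: lift it off the hub and nest it, mouth down, over the pile of two identical upturned pots. Then take the knobbed spindle out of its wooden stand and push it into the hub, turning it until its key slips into the keyway, and keep pushing against the spring until its collar sits flush on the hub. Finish while still holding the spindle and pressing it fully home, so that a colleague can tighten the grub screw; leave the paint bottle, the paint jar and the model tank where they are.

Things in the scene. Friction and masses are not known exactly. Their poses are not given: they have to be found in the camera images.
- pot_cap_grip (a point): White plastic pot standing mouth down over the hub, 88 mm tall, 80 g. Top part (foot): solid straight cylinder 50 mm across, 38 mm tall, top edge chamfered 3 mm; below it a shoulder 59 mm across and a hollow skirt flaring to 76 mm at the rim, 50 mm below the shoulder; wall 2.5 mm. The point is on the axis in the foot, 16 mm below the top, 72 mm above the rim; z up.
- pot_cap: The same pot as pot_cap_grip; this origin is the centre of its rim plane (the lowest plane), z up along the axis.
- pot_b_grip (a point): Upper pot of the pile, identical to pot_cap and mouth down, nested over pot_a; the point as in pot_cap_grip. A pot nested on another stands 41 mm higher than it, the foot of the lower one touching the inner floor of the upper one, with 2 to 3 mm of side play.
- pot_a_grip (a point): Lowest pot of the pile, identical, mouth down on the table; the point as in pot_cap_grip (72 mm above the table). The pile stands loose.
- spindle_grip (a point): Loose spindle, upright. The point is the centre of its grey round grip (34 mm across, 52 mm tall, on top); z up, x towards the key. Below the grip a steel collar, 44 mm across, 6 mm thick, underside 32 mm below the point. A tongue on the collar, 8 mm wide, reaching 31 mm from the axis, shows from above where the key is (+x). 0.25 kg.
- spindle: The same spindle; origin at the centre of its shaft's tip, 66 mm below spindle_grip, z up. Shaft 20 mm across, 34 mm long below the collar, tip edge chamfered 3 mm. Key: on the +x side, 6 mm wide, standing out to 16 mm from the axis, from the collar down to 12 mm above the tip; the lowest 12 mm are plain round.
- stand: Fixed wooden block 84 x 84 x 40 mm, origin under its centre. The spindle starts in the plain round 37 mm through hole at its centre, collar resting on the block's top; the key is free in there, so it lifts straight out.
- hub_mouth (a point): Centre of the hub's top face, z up, 50 mm above the table. Fixed aluminium hub 52 mm across, 36 mm above the base plate (150 mm across, 14 mm thick, does not turn). Round bore 22 mm across; keyway slot 9 mm wide, reaching 17.5 mm from the axis on the +x side, open at the top, as deep as the bore. Fully home, the collar's underside lies on this face.
- ejector (a joint): Sprung pad inside the bore: 0 = up (its top 24 mm below the hub's mouth), grows as it is pressed, 0.010 m at most, which is reached when the collar sits on the hub. The spring pushes up with 4 N at first and 9 N fully down, more than the spindle's weight.
- paint1: Bystander: small paint bottle 28 mm across and 75 mm tall, origin under its centre.
- paint2: Bystander: paint jar 50 mm across and 50 mm tall, origin under its centre.
- model_tank: Bystander: model tank hull about 92 x 150 x 42 mm, long side along its y, origin under its centre.
There are look-alikes about, which are no part of the job. Leave any green or red look-alike of the part that bears pot_b_grip alone. Leave any green look-alike of the spindle alone.

How it is judged:
On the way, in this order (a step that is already met when the one before it is completed fails the run):
1. the dust-cover pot is nested over the pile, mouth down, and let go (horizontal distance between pot_cap_grip and pot_b_grip below 0.007 m and z of pot_cap_grip in the frame of pot_b_grip between 0.036 and 0.045 m and angle between pot_cap_grip's own z axis and vertical below 0.1 rad and horizontal distance between pot_b_grip and pot_a_grip below 0.007 m and height (world z) of pot_b_grip between 0.108 and 0.118 m and contact force between the fingers and pot_cap below 0.1 N), for 0.2 s.
2. the spindle is pressed home in the hub, key in keyway (value of joint ejector above 0.008 m and z of spindle_grip in the frame of hub_mouth below 0.0345 m and horizontal distance between spindle_grip and hub_mouth below 0.004 m and angle between the x axis of spindle_grip and the x axis of hub_mouth, either way round below 0.2 rad and angle between spindle_grip's own z axis and vertical below 0.06 rad and contact force between the fingers and spindle above 3 N), for 0.2 s.
At the end, for the whole second after the job is handed in: Fingers still hold the spindle (over 3 N); ejector down at least 8 of 10 mm, collar within 2.5 mm of the hub, axes within 4 mm, tilt under 0.06 rad, key in keyway. Dust-cover pot nested on the standing pile: axes within 7 mm, 36 to 45 mm above the pot beneath, tilt under 0.1 rad (all of step 2 and horizontal distance between pot_cap_grip and pot_b_grip below 0.007 m and z of pot_cap_grip in the frame of pot_b_grip between 0.036 and 0.045 m and angle between pot_cap_grip's own z axis and vertical below 0.1 rad and horizontal distance between pot_b_grip and pot_a_grip below 0.007 m and height (world z) of pot_b_grip between 0.108 and 0.118 m); the arm keeps its last pose, push and grip.
It fails at once if the paint bottle is shoved more than 20 mm (distance of paint1 from where it was at the start of the episode above 0.02 m).
It fails at once if the paint jar is shoved more than 20 mm (distance of paint2 from where it was at the start of the episode above 0.02 m).
It fails at once if the model tank is shoved more than 20 mm (distance of model_tank from where it was at the start of the episode above 0.02 m).
It also fails if it takes over 54 s, if anything falls off the work surface, if the arm or the gripper's body presses on something with over 40 N, if the wrist force passes 120 N, or if a joint passes its speed limit or range.

## Working session

There is one attempt and no reset: what is moved stays moved. The work goes in short steps, Python scripts to look and compute and a tool call to move; the robot and the scene stay as the last step left them, time stands still between calls to the robot, and variables do not carry over. Pictures are saved under pics/ and viewed, at most 10 in all, crops included, and the job is handed in when it is done.

Besides the shell and the picture viewer there is one more tool, called after "Request:" as a command line: name --argument value ..., lists and objects as JSON in quotes. arm_command: Moves the arm, as the interface text tells. Its arguments: {"type":"object","properties":{"commands":{"type":"array","items":{"type":"number"}},"force":{"type":"number"}},"required":["commands"]}

```bash
mkdir -p pics; ls; cat > h.py <<'E'
import numpy as np, cv2
from station import get_obs, read_camera
from scipy.spatial.transform import Rotation as R
def snap(n,f):
    c=read_camera(n); cv2.imwrite(f'pics/{f}.png',c['img'][:,:,::-1]); np.savez(f'pics/{f}.npz',**{k:np.array(v) for k,v in c.items()}); return c
def load(f): return dict(np.load(f'pics/{f}.npz'))
def ray(c,u,v):
    K=c['camera_matrix']; d=np.array([(u-K[0,2])/K[0,0],(v-K[1,2])/K[1,1]]); s=d.copy()
    for _ in range(20): s=d/(1+float(c['k1'])*(s@s))
    w=c['pose'][:3,:3]@np.array([s[0],s[1],1]); return c['pose'][:3,3],w
def onz(c,u,v,z):
    o,w=ray(c,u,v); return o+w*(z-o[2])/w[2]
def proj(c,P):
    P=np.atleast_2d(P); p=(P-c['pose'][:3,3])@c['pose'][:3,:3]; s=p[:,:2]/p[:,2:]
    s=s*(1+float(c['k1'])*(s**2).sum(1,keepdims=True)); K=c['camera_matrix']
    return s*[K[0,0],K[1,1]]+[K[0,2],K[1,2]]
def tool(dw,tr=None):
    "world shift -> tool axes"
    w,x,y,z=get_obs()['tool_rot']; return R.from_quat([x,y,z,w]).inv().apply(dw)
E
python3 - <<'E'
from h import *
for n in ['scene','side','wrist']:
    c=snap(n,n+'0'); print(n,c['pose'].round(3).tolist(),c['k1'],c['camera_matrix'][0,0])
print(get_obs())
E
```

```text
pics
scene [[-0.839, 0.313, -0.445, 1.037], [0.544, 0.451, -0.708, 0.677], [-0.021, -0.836, -0.548, 0.658], [0.0, 0.0, 0.0, 1.0]] -0.09551475785715487 549.8401697997468
side [[0.992, -0.077, 0.104, 0.486], [-0.128, -0.687, 0.715, -0.887], [0.016, -0.723, -0.691, 0.889], [0.0, 0.0, 0.0, 1.0]] -0.12814676977262188 616.8963330855977
wrist [[0.242, 0.918, 0.315, 0.082], [0.97, -0.228, -0.081, 0.674], [-0.002, 0.325, -0.946, 0.373], [0.0, 0.0, 0.0, 1.0]] -0.04263285492745621 360.91818614870255
{'t': 0.15, 'q': array([-1.43612961,  0.47759188,  0.02236482,  1.55617957, -0.01148094,
        1.10932253, -0.08309772]), 'joint_vel': array([ 0.00104224, -0.00159686, -0.00017271, -0.00445739, -0.00039569,
        0.00091145,  0.00038642]), 'joint_torque': array([ 3.00984582e-03, -5.96923935e+01,  1.61056034e+00, -2.81491756e+01,
        1.27580468e-02,  6.60014892e-03,  6.22022156e-06]), 'eef_pos': array([0.1621773 , 0.65477277, 0.23058063]), 'tool_rot': array([-2.31693545e-05,  1.21079073e-01,  9.92642628e-01, -6.86055268e-04]), 'contact_force': array([-0.11164432,  0.07387854, -0.38852427]), 'torque': array([-0.00351092, -0.01879295, -0.02707505]), 'grasp_force': 0.0, 'gripper_width': 0.9998606762936562}
```

View pics/scene0.png

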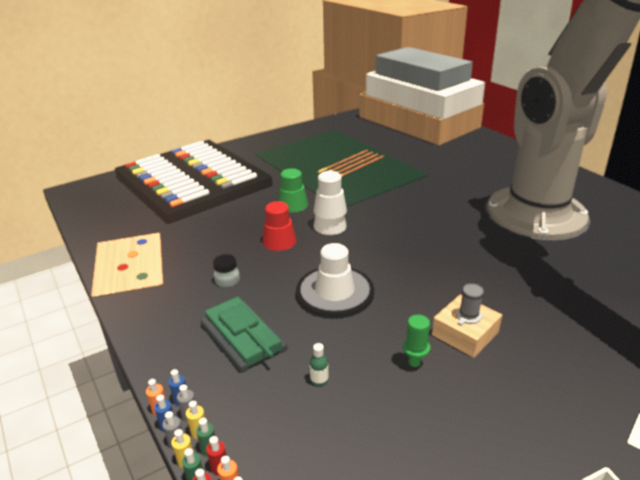

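View pics/side0.png

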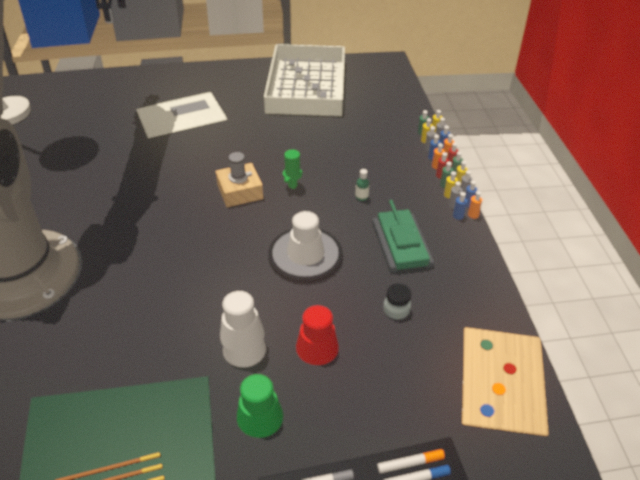

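Scene view: white pile of two at (330,203), dust-cover pot on the turntable (335,270), spindle in the wooden stand (471,305), and the look-alikes are the green pot (291,190), red pot (279,226) and green spindle (418,340). Side view: the white pile is at (242,328), the cap at (306,238) and the spindle at (238,165). The pile is the white pair of nested pots, and the spindle is the grey one in the stand. One enlarged crop sheet will confirm this.

```bash
python3 - <<'E'
from h import *
T=[('scene0',330,205),('scene0',335,270),('scene0',471,312),('side0',242,328),('side0',306,240),('side0',238,175)]
rows=[]
for f,u,v in T:
    im=cv2.imread(f'pics/{f}.png')[v-36:v+36,u-33:u+33]
    im=cv2.resize(im,None,fx=4,fy=4,interpolation=cv2.INTER_CUBIC)
    for k in range(0,66,10):
        cv2.line(im,(k*4,0),(k*4,8 if k%20 else 16),(0,255,255),1)
        cv2.putText(im,str(u-33+k),(k*4,26),0,.3,(0,255,255),1)
    for k in range(0,72,10):
        cv2.line(im,(0,k*4),(8,k*4),(0,255,255),1); cv2.putText(im,str(v-36+k),(10,k*4+4),0,.3,(0,255,255),1)
    rows.append(im)
o=np.vstack([np.hstack(rows[:3]),np.hstack(rows[3:])]);print(o.shape)
cv2.imwrite('pics/crop1.png',o)
E
```

```text
(576, 792, 3)
```

View pics/crop1.png

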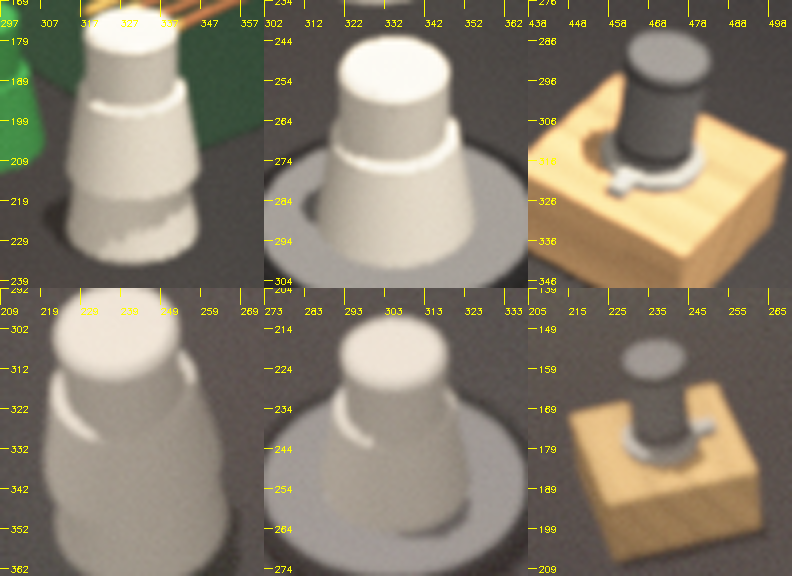

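```bash
python3 - <<'E'
from h import *
a,b=load('scene0'),load('side0')
def tri(p,q):
    (o1,w1),(o2,w2)=ray(a,*p),ray(b,*q); w1/=np.linalg.norm(w1);w2/=np.linalg.norm(w2)
    s=np.linalg.lstsq(np.c_[w1,-w2],o2-o1,rcond=None)[0]; x,y=o1+s[0]*w1,o2+s[1]*w2
    return (x+y)/2,np.linalg.norm(x-y)
for n,p,q,z in [('pile',(330,176.25),(238.25,304.2),.128),('cap',(334.75,251.5),(305.6,220.25),.101),('spin',(473.25,290),(236.5,156.75),.098),('tongue',(461,322.5),(252,173.5),.043)]:
    t,e=tri(p,q); print(n,t.round(4),round(e,4),onz(a,*p,z).round(4),onz(b,*q,z).round(4))
o=get_obs();w,x,y,z=o['tool_rot'];print(R.from_quat([x,y,z,w]).as_matrix().round(3))
E
```

```text
pile [ 0.4419 -0.2327  0.1228] 0.0028 [ 0.4459 -0.2243  0.128 ] [ 0.4434 -0.2381  0.128 ]
cap [ 0.5754 -0.0155  0.0963] 0.0011 [ 0.5786 -0.0097  0.101 ] [ 0.5753 -0.021   0.101 ]
spin [0.4488 0.2074 0.0942] 0.0011 [0.4521 0.2105 0.098 ] [0.4494 0.2015 0.098 ]
tongue [0.4777 0.2146 0.0415] 0.005 [0.476  0.2157 0.043 ] [0.4797 0.2103 0.043 ]
[[-0.971  0.24  -0.   ]
 [ 0.24   0.971 -0.001]
 [-0.    -0.001 -1.   ]]
```

The sizes fit: the tongue is 30 mm from the axis and the pile, cap and spindle heights agree to within 5 mm. I'll move over the cap.

Request:
arm_command --commands '[-0.282, -0.276, 0, 0, 0, 0, 1, -0.282, -0.276, 0, 0, 0, 0, 1, -0.282, -0.276, 0, 0, 0, 0, 1, -0.282, -0.276, 0, 0, 0, 0, 1, -0.282, -0.276, 0, 0, 0, 0, 1, -0.282, -0.276, 0, 0, 0, 0, 1, -0.282, -0.276, 0, 0, 0, 0, 1, -0.282, -0.276, 0, 0, 0, 0, 1]'

```text
t: 0.95
eef_pos: [0.3706, 0.317, 0.2313]
tool_rot: [0.0, 0.122, 0.993, -0.0]
contact_force: [0.3, 0.6, 0.1]
gripper_width: 0.998
grasp_force: 0.0
```

Request:
arm_command --commands '[-0.281, -0.275, 0.02, 0, 0, 0, 1, -0.281, -0.275, 0.02, 0, 0, 0, 1, -0.281, -0.275, 0.02, 0, 0, 0, 1, -0.281, -0.275, 0.02, 0, 0, 0, 1, -0.281, -0.275, 0.02, 0, 0, 0, 1, -0.281, -0.275, 0.02, 0, 0, 0, 1, -0.281, -0.275, 0.02, 0, 0, 0, 1, -0.281, -0.275, 0.02, 0, 0, 0, 1]'

```text
t: 1.75
eef_pos: [0.5771, -0.0176, 0.2112]
tool_rot: [0.0, 0.122, 0.993, -0.0]
contact_force: [-0.2, 0.7, 0.5]
gripper_width: 1.0
grasp_force: 0.0
```

```bash
python3 - <<'E'
from h import *
c=snap('wrist','w1'); o=get_obs(); print(o['t'],o['eef_pos'],o['tool_rot'],o['q'].round(2))
im=cv2.imread('pics/w1.png')
for X in [(.5765,-.0155,.102)]:
    th=np.linspace(0,6.28,40); P=np.c_[X[0]+.022*np.cos(th),X[1]+.022*np.sin(th),0*th+X[2]]
    cv2.polylines(im,[proj(c,P).astype(int)],True,(0,0,255),1)
cv2.imwrite('pics/w1o.png',im)
E
```

```text
1.8 [ 0.57969619 -0.02530547  0.21133753] [ 0.00186106  0.12530431  0.99211371 -0.00239902] [-0.39  0.36  0.41  1.83 -0.16  0.98  1.41]
```

View pics/w1o.png

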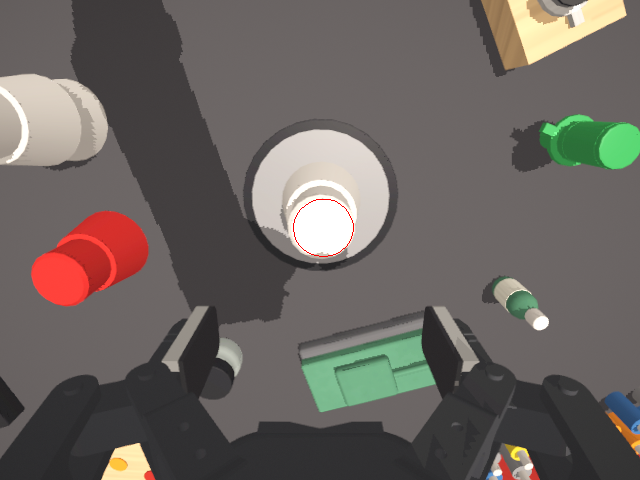

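The projected circle lies on the cap's top (centre at (323,227)), so the position is good. I'll descend and grip.

Request:
arm_command --commands '[0, 0, 0.03, 0, 0, 0, 1, 0, 0, 0.07, 0, 0, 0, 1, 0, 0, 0.11, 0, 0, 0, 1, 0, 0, 0.138, 0, 0, 0, 1, 0, 0, 0.138, 0, 0, 0, 1, 0, 0, 0.138, 0, 0, 0, 1]'

```text
t: 2.4
eef_pos: [0.5762, -0.015, 0.0736]
tool_rot: [-0.0, 0.121, 0.993, -0.0]
contact_force: [-0.2, -0.4, 0.3]
gripper_width: 0.997
grasp_force: 0.0
```

Request:
arm_command --commands '[0, 0, 0, 0, 0, 0, 0.3, 0, 0, 0, 0, 0, 0, 0.3, 0, 0, 0, 0, 0, 0, 0.3, 0, 0, 0, 0, 0, 0, 0.3, 0, 0, 0, 0, 0, 0, 0.3, 0, 0, 0, 0, 0, 0, 0.3]' --force 30

```text
t: 3.0
eef_pos: [0.5774, -0.0149, 0.0752]
tool_rot: [0.001, 0.121, 0.993, 0.0]
contact_force: [-0.0, 0.1, 7.4]
gripper_width: 0.576
grasp_force: 30.1
```

Request:
arm_command --commands '[0, 0, -0.02, 0, 0, 0, 0.3, 0, 0, -0.05, 0, 0, 0, 0.3, 0, 0, -0.09, 0, 0, 0, 0.3, 0, 0, -0.13, 0, 0, 0, 0.3, 0.01, -0.03, -0.15, 0, 0, 0, 0.3, 0.042, -0.07, -0.15, 0, 0, 0, 0.3, 0.042, -0.108, -0.15, 0, 0, 0, 0.3, 0.042, -0.108, -0.15, 0, 0, 0, 0.3]'

```text
t: 3.8
eef_pos: [0.5071, -0.1155, 0.2247]
tool_rot: [0.001, 0.125, 0.992, -0.001]
contact_force: [-0.0, -0.1, -0.5]
gripper_width: 0.574
grasp_force: 31.5
```

Request:
arm_command --commands '[0, 0, 0, 0, 0, 0, 0.3, 0, 0, 0, 0, 0, 0, 0.3, 0, 0, 0, 0, 0, 0, 0.3]'

```text
t: 4.1
eef_pos: [0.5101, -0.1085, 0.2233]
tool_rot: [0.0, 0.12, 0.993, 0.0]
contact_force: [-0.3, 0.7, -0.8]
gripper_width: 0.573
grasp_force: 31.5
```

```bash
python3 - <<'E'
from h import *
a=snap('scene','s2'); b=snap('side','d2'); c=snap('wrist','w2'); o=get_obs(); print(o['t'],o['eef_pos'],o['q'].round(2))
im=cv2.imread('pics/w2.png'); th=np.linspace(0,6.28,40)
cv2.polylines(im,[proj(c,np.c_[.443+.022*np.cos(th),-.232+.022*np.sin(th),0*th+.129]).astype(int)],True,(0,0,255),1)
rows=[cv2.resize(im,(400,300))]
def t(f,u,v,s):
    i=cv2.imread(f'pics/{f}.png')[v-s*3//8:v+s*3//8,u-s//2:u+s//2]; return cv2.resize(i,(400,300),interpolation=cv2.INTER_CUBIC)
p=proj(c,[.443,-.232,.129])[0].astype(int); i2=cv2.resize(im[max(p[1]-45,0):p[1]+45,max(p[0]-60,0):p[0]+60],(400,300)); print(p)
h=proj(a,[.5765,-.0155,.05])[0].astype(int);g=proj(b,[.5765,-.0155,.05])[0].astype(int);print(h,g)
cv2.imwrite('pics/c2.png',np.vstack([np.hstack([rows[0],i2]),np.hstack([t('s2',*h,80),t('d2',*g,80)])]))
E
```

```text
4.25 [ 0.50986961 -0.10892275  0.22313657] [-0.3   0.24  0.46  1.95 -0.13  0.97  1.55]
[119 187]
[334 272] [306 237]
```

View pics/c2.png

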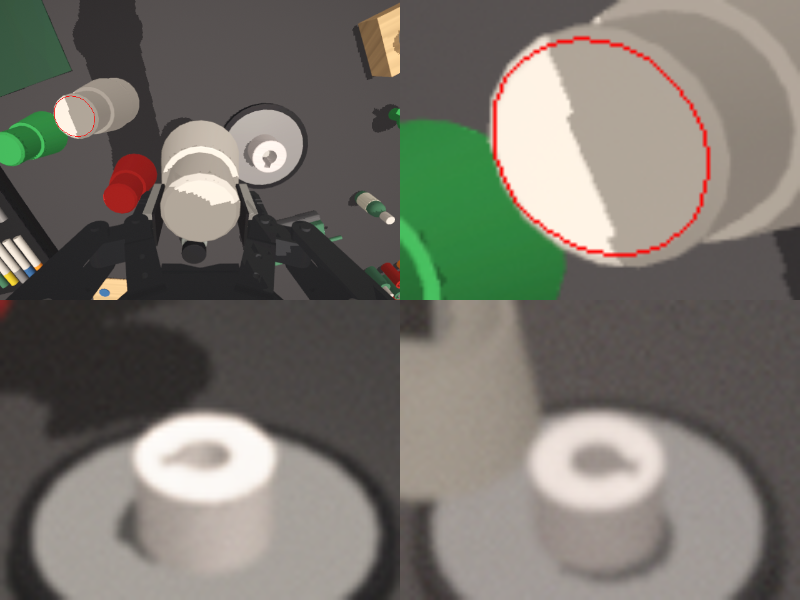

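The pile overlay fits to about 1 mm, and the hub's keyway is visible. I'll move over the pile and lower slowly.

Request:
arm_command --commands '[0.012, -0.045, 0, 0, 0, 0, 0.3, 0.024, -0.09, 0, 0, 0, 0, 0.3, 0.0356, -0.1355, 0, 0, 0, 0, 0.3, 0.0356, -0.1355, 0, 0, 0, 0, 0.3, 0.0356, -0.1355, 0, 0, 0, 0, 0.3, 0.0356, -0.1355, 0.02, 0, 0, 0, 0.3, 0.0356, -0.1355, 0.04, 0, 0, 0, 0.3, 0.0356, -0.1355, 0.04, 0, 0, 0, 0.3]'

```text
t: 5.05
eef_pos: [0.4419, -0.2302, 0.1811]
tool_rot: [-0.002, 0.12, 0.993, 0.001]
contact_force: [-0.3, -0.4, 0.2]
gripper_width: 0.57
grasp_force: 31.6
```

Request:
arm_command --commands '[0, 0, 0.008, 0, 0, 0, 0.3, 0, 0, 0.016, 0, 0, 0, 0.3, 0, 0, 0.024, 0, 0, 0, 0.3, 0, 0, 0.031, 0, 0, 0, 0.3, 0, 0, 0.034, 0, 0, 0, 0.3, 0, 0, 0.034, 0, 0, 0, 0.3]'

```text
t: 5.65
eef_pos: [0.4421, -0.2326, 0.1489]
tool_rot: [-0.0, 0.121, 0.993, 0.0]
contact_force: [-0.4, 1.3, -1.1]
gripper_width: 0.571
grasp_force: 31.6
```

Request:
arm_command --commands '[0, 0, 0.002, 0, 0, 0, 0.3, 0, 0, 0.004, 0, 0, 0, 0.3, 0, 0, 0.006, 0, 0, 0, 0.3, 0, 0, 0.006, 0, 0, 0, 0.3]'

```text
t: 6.05
eef_pos: [0.4425, -0.2327, 0.1433]
tool_rot: [0.0, 0.121, 0.993, 0.0]
contact_force: [0.3, 0.6, -0.3]
gripper_width: 0.569
grasp_force: 31.6
```

Request:
arm_command --commands '[0, 0, 0.0015, 0, 0, 0, 0.3, 0, 0, 0.003, 0, 0, 0, 0.3, 0, 0, 0.003, 0, 0, 0, 0.3, 0, 0, 0.003, 0, 0, 0, 0.3]'

```text
t: 6.45
eef_pos: [0.4439, -0.2334, 0.1431]
tool_rot: [0.002, 0.121, 0.993, 0.0]
contact_force: [-6.2, 3.7, 27.7]
gripper_width: 0.573
grasp_force: 33.9
```

It seated at TCP 0.143 as predicted. I'll relieve the load and release.

Request:
arm_command --commands '[0, 0, -0.0025, 0, 0, 0, 0.3, 0, 0, -0.0025, 0, 0, 0, 0.3, 0, 0, -0.0025, 0, 0, 0, 0.7, 0, 0, -0.0025, 0, 0, 0, 1, 0, 0, -0.0025, 0, 0, 0, 1, 0, 0, -0.0025, 0, 0, 0, 1, 0, 0, -0.0025, 0, 0, 0, 1, 0, 0, -0.0025, 0, 0, 0, 1]'

```text
t: 7.25
eef_pos: [0.4424, -0.2327, 0.1427]
tool_rot: [-0.0, 0.121, 0.993, 0.0]
contact_force: [-0.6, 0.5, -0.7]
gripper_width: 0.999
grasp_force: 0.0
```

Request:
arm_command --commands '[0, 0, -0.02, 0, 0, 0, 1, 0, 0, -0.05, 0, 0, 0, 1, 0, 0, -0.09, 0, 0, 0, 1, 0, 0, -0.1, 0, 0, 0, 1, 0.03, 0.04, -0.1, 0, 0, 0, 1, 0, 0.09, -0.1, 0, 0, 0, 1, -0.03, 0.13, -0.1, 0, 0, 0, 1, -0.03, 0.13, -0.1, 0, 0, 0, 1]'

```text
t: 8.05
eef_pos: [0.5064, -0.1081, 0.2425]
tool_rot: [0.001, 0.117, 0.993, 0.001]
contact_force: [-0.1, -0.3, 0.5]
gripper_width: 1.0
grasp_force: 0.0
```

```bash
python3 - <<'E'
from h import *
a=snap('scene','s3'); b=snap('side','d3'); c=snap('wrist','w3'); o=get_obs(); print(o['t'],o['eef_pos'],o['q'].round(2))
th=np.linspace(0,6.28,40)
def circ(im,c,x,y,z,r): cv2.polylines(im,[proj(c,np.c_[x+r*np.cos(th),y+r*np.sin(th),0*th+z]).astype(int)],True,(0,0,255),1)
def t(f,u,v,s,c=None):
    i=cv2.imread(f'pics/{f}.png')
    v=max(v,s*3//8);u=max(u,s//2); i=i[v-s*3//8:v+s*3//8,u-s//2:u+s//2]; return cv2.resize(i,(400,300),interpolation=cv2.INTER_CUBIC)
P=[.443,-.232,.09]
q=[proj(k,P)[0].astype(int) for k in (a,b,c)];h=proj(c,[.5765,-.0155,.05])[0].astype(int);print(q,h)
im=cv2.imread('pics/w3.png')
cv2.imwrite('pics/c3.png',np.vstack([np.hstack([t('s3',*q[0],140),t('d3',*q[1],140)]),np.hstack([cv2.resize(im,(400,300)),t('w3',*h,100)])]))
E
```

```text
8.2 [ 0.50239862 -0.11378138  0.2421047 ] [-0.29  0.21  0.46  1.94 -0.11  1.01  1.54]
[array([329, 190]), array([239, 316]), array([162, 179])] [432 249]
```

View pics/c3.png

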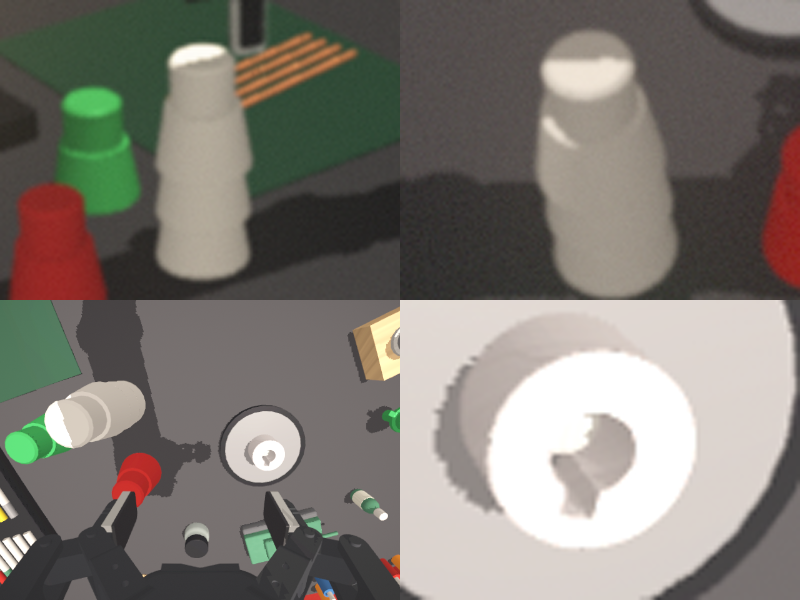

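The three pots are neatly nested. The hub top centre in w3 is about (429.8,249) and the slot tip about (426,266).

```bash
python3 - <<'E'
from h import *
c=load('w3'); A=onz(c,429.75,249.2,.05); B=onz(c,426.2,266.2,.05); d=B-A; print(A,np.linalg.norm(d),np.degrees(np.arctan2(d[1],d[0])))
a=load('s2');b=load('d2')
# s2 crop centre (334,272) scale5: slot tip / bore centre ; d2 crop centre (306,237)
f=lambda c,u0,v0,x,y,z:onz(c,u0-40+x/5,v0-30+y/5,z)
for c,u0,v0,p,q,z in [(a,334,272,(206,457),(164,464),.05),(b,306,237,(597,461),(638,466),.05)]:
    ox=0 if c is a else 400
    A=f(c,u0,v0,p[0]-ox,p[1]-300,z);B=f(c,u0,v0,q[0]-ox,q[1]-300,z);d=B-A;print(A,np.linalg.norm(d),np.degrees(np.arctan2(d[1],d[0])))
c=load('w1'); # spindle tongue partly in view
print(get_obs()['eef_pos'])
E
```

```text
[ 0.57520615 -0.01773932  0.05      ] 0.01855299032642282 -19.25196204592574
[ 0.57686759 -0.01153475  0.05      ] 0.01619570105509387 -18.821741253684507
[ 0.57478535 -0.01997092  0.05      ] 0.016312783204109876 -16.394336734141987
[ 0.50239862 -0.11378138  0.2421047 ]
```

Request:
arm_command --commands '[0.02, 0.045, 0, 0, 0, 0, 1, 0.04, 0.09, 0, 0, 0, 0, 1, 0.06, 0.135, 0, 0, 0, 0, 1, 0.08, 0.18, 0, 0, 0, 0, 1, 0.1, 0.225, 0.015, 0, 0, 0, 1, 0.115, 0.27, 0.03, 0, 0, 0, 1, 0.128, 0.299, 0.04, 0, 0, 0, 1, 0.128, 0.299, 0.04, 0, 0, 0, 1]'

```text
t: 9.0
eef_pos: [0.4482, 0.21, 0.2012]
tool_rot: [-0.001, 0.119, 0.993, -0.0]
contact_force: [0.2, -0.8, -0.1]
gripper_width: 0.997
grasp_force: 0.0
```

Request:
arm_command --commands '[0, 0, 0, 0, 0, 0, 1, 0, 0, 0, 0, 0, 0, 1]'

```text
t: 9.2
eef_pos: [0.4509, 0.2048, 0.203]
tool_rot: [0.0, 0.123, 0.992, -0.0]
contact_force: [-0.5, -0.3, 0.5]
gripper_width: 0.997
grasp_force: 0.0
```

```bash
python3 - <<'E'
from h import *
c=snap('wrist','w4'); o=get_obs(); print(o['t'],o['eef_pos'],o['tool_rot'],o['q'].round(2))
th=np.linspace(0,6.28,60); im=cv2.imread('pics/w4.png')
p=proj(c,[.45,.207,.07])[0].astype(int); print(p); u,v=p; s=4
i=cv2.resize(im[v-75:v+75,u-100:u+100],(800,600),interpolation=cv2.INTER_CUBIC)
for z,r in [(.098,.017),(.046,.022)]:
    q=(proj(c,np.c_[.45+r*np.cos(th),.207+r*np.sin(th),0*th+z])-[u-100,v-75]+.5)*s
    cv2.polylines(i,[q.astype(int)],True,(0,0,255),1)
cv2.imwrite('pics/c4.png',i)
E
```

```text
9.25 [0.45108245 0.20496574 0.20316469] [ 2.86447377e-04  1.22952458e-01  9.92412516e-01 -9.88781624e-05] [-0.75  0.21  0.22  2.02 -0.06  0.92  0.83]
[323 218]
```

View pics/c4.png

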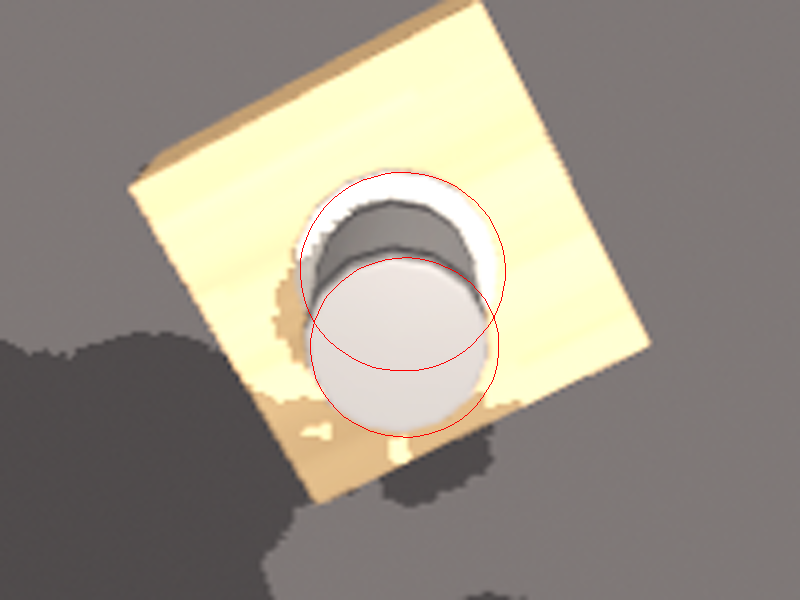

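The spindle top centre is about 6 px (1 mm) to the left of my circle, and the tongue tip shows at crop (400,462). Next I'll work out the axis and key angle.

```bash
python3 - <<'E'
from h import *
c=load('w4'); f=lambda x,y,z: onz(c,223+x/4-.5,143+y/4-.5,z)
T=f(397,347,.098); C=f(399,271,.046); K=f(400,462,.045); print(T,C,K)
for A in (T,C):
    d=K-A; print(np.hypot(d[0],d[1]),np.degrees(np.arctan2(d[1],d[0])))
x=c['pose'][:3,:3]@[0,1,0]; print('tool',np.degrees(np.arctan2(x[1],x[0])))
print(tool(np.array([.45,.206,.058])-get_obs()['eef_pos']))
E
```

```text
[0.44920737 0.20575839 0.098     ] [0.44916985 0.20638801 0.046     ] [0.49255154 0.19573791 0.045     ]
0.044487373252399647 -13.017184515794057
0.044669847981714667 -13.793194887595769
tool -14.179049267239858
[0.00138819 0.00075709 0.1451638 ]
```

That bright patch is 44 mm out, so it is a lit bit of wood and not the tongue. The tongue is hidden under the grip, which agrees with about +14° from scene/side. I'll grasp, and check the angle again above the hub.

Request:
arm_command --commands '[0, -0.001, 0.03, 0, 0, 0, 1, 0, -0.001, 0.06, 0, 0, 0, 1, 0, -0.001, 0.09, 0, 0, 0, 1, 0, -0.001, 0.12, 0, 0, 0, 1, 0, -0.001, 0.144, 0, 0, 0, 1, 0, -0.001, 0.144, 0, 0, 0, 1, 0, -0.001, 0.144, 0, 0, 0, 1, 0, -0.001, 0.144, 0, 0, 0, 1]'

```text
t: 10.05
eef_pos: [0.4514, 0.2062, 0.0603]
tool_rot: [0.001, 0.122, 0.993, 0.001]
contact_force: [0.7, -0.3, 0.1]
gripper_width: 1.001
grasp_force: 0.0
```

Request:
arm_command --commands '[0, 0, 0, 0, 0, 0, 0.1, 0, 0, 0, 0, 0, 0, 0.1, 0, 0, 0, 0, 0, 0, 0.1, 0, 0, 0, 0, 0, 0, 0.1, 0, 0, 0, 0, 0, 0, 0.1, 0, 0, 0, 0, 0, 0, 0.1, 0, 0, 0, 0, 0, 0, 0.1]' --force 60

```text
t: 10.75
eef_pos: [0.4504, 0.2065, 0.0594]
tool_rot: [0.0, 0.121, 0.993, 0.0]
contact_force: [-1.8, -0.3, 6.3]
gripper_width: 0.383
grasp_force: 59.0
```

Request:
arm_command --commands '[0, 0, -0.04, 0, 0, 0, 0.1, 0, 0, -0.085, 0, 0, 0, 0.1, 0, 0, -0.125, 0, 0, 0, 0.1, -0.033, -0.036, -0.125, 0, 0, 8, 0.1, -0.066, -0.072, -0.125, 0, 0, 16, 0.1, -0.1, -0.108, -0.125, 0, 0, 24, 0.1, -0.134, -0.144, -0.125, 0, 0, 32, 0.1, -0.176, -0.186, -0.125, 0, 0, 32, 0.1]'

```text
t: 11.55
eef_pos: [0.5715, -0.01, 0.1835]
tool_rot: [-0.0, 0.391, 0.92, -0.0]
contact_force: [0.9, 1.1, -3.1]
gripper_width: 0.385
grasp_force: 60.4
```

```bash
python3 - <<'E'
from h import *
o=get_obs(); print(o['t'],o['eef_pos'],o['tool_rot'],o['q'].round(2),o['gripper_width'],o['grasp_force'])
print(tool(np.array([.5765,-.0165,.118])-o['eef_pos']))
E
```

```text
11.55 [ 0.57153174 -0.00999146  0.18353576] [-4.06152334e-04  3.91488068e-01  9.20183084e-01 -1.40196013e-04] [-0.43  0.38  0.43  1.88 -0.2   0.93  0.86] 0.38508896057782704 60.4243540763855
[-0.00817643 -0.00089622  0.06553108]
```

Request:
arm_command --commands '[0, 0, 0.02, 0, 0, 0, 0.1, 0, 0, 0.04, 0, 0, 0, 0.1, 0, 0, 0.055, 0, 0, 0, 0.1, 0, 0, 0.055, 0, 0, 0, 0.1, 0, 0, 0.055, 0, 0, 0, 0.1]'

```text
t: 12.05
eef_pos: [0.5713, -0.0081, 0.1288]
tool_rot: [-0.0, 0.39, 0.921, -0.0]
contact_force: [0.4, -0.3, -2.5]
gripper_width: 0.383
grasp_force: 60.4
```

```bash
python3 - <<'E'
from h import *
a=snap('scene','s5'); b=snap('side','d5'); c=snap('wrist','w5'); o=get_obs(); print(o['t'],o['eef_pos'])
def t(f,c,s,X,W=400):
    u,v=proj(c,X)[0].astype(int); print(f,u,v); im=cv2.imread(f'pics/{f}.png')
    return cv2.resize(im[v-s*3//8:v+s*3//8,u-s//2:u+s//2],(W,W*3//4),interpolation=cv2.INTER_CUBIC)
X=[.5765,-.0165,.09]
cv2.imwrite('pics/c5.png',np.vstack([np.hstack([t('s5',a,80,X),t('d5',b,80,X)]),np.hstack([t('w5',c,160,X),cv2.resize(cv2.imread('pics/w5.png'),(400,300))])]))
E
```

```text
12.2 [ 0.57214853 -0.00821588  0.12981927]
s5 333 254
d5 305 222
w5 314 283
```

View pics/c5.png

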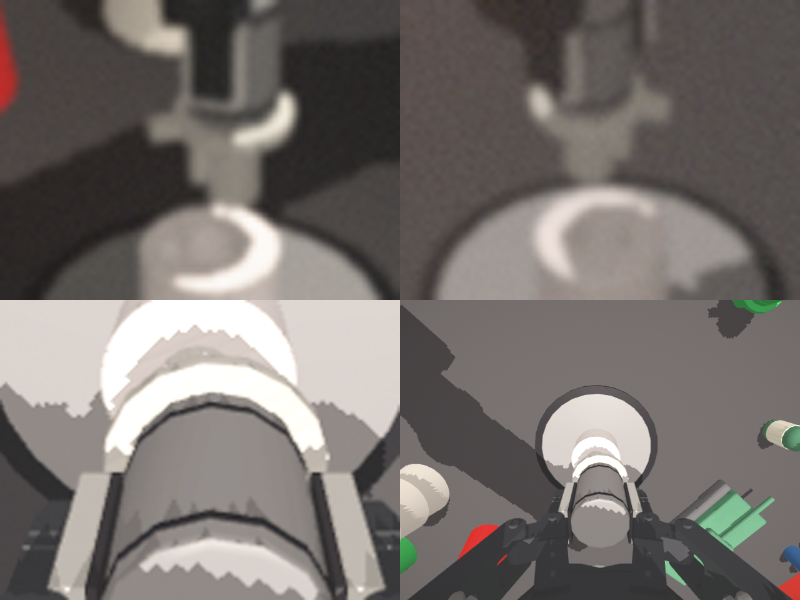

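```bash
python3 - <<'E'
from h import *
a,b=load('s5'),load('d5'); A=np.array([.5718,-.0083,0]); th=np.linspace(0,2*np.pi,180)
for c,f,n in ((a,max,'scene'),(b,min,'side')):
    rim=np.vstack([proj(c,np.c_[A[0]+.022*np.cos(th),A[1]+.022*np.sin(th),0*th+z]) for z in(.1105,.1165)])
    e=f(rim[:,0]); out=[]
    for k in range(-45,20,8):
        d=np.radians(k); u=[proj(c,[A[0]+.031*np.cos(d)-s*.004*np.sin(d),A[1]+.031*np.sin(d)+s*.004*np.cos(d),z])[0] for s in(-1,1) for z in (.1105,.1165)]
        u=np.array(u); out.append((k,round(abs((min if f is max else max)(u[:,0])-e),1),u.mean(0).round(1).tolist()))
    print(n,round(e,1)); print(*out,sep='\n')
print(proj(a,A+[0,0,.0765]),proj(b,A+[0,0,.0765]))
print(tool(np.array([.5763,-.0165,.0])-A))
E
```

```text
scene 350.5
(-45, np.float64(29.5), [321.4, 243.2])
(-37, np.float64(29.6), [321.1, 244.5])
(-29, np.float64(29.6), [321.1, 245.9])
(-21, np.float64(29.5), [321.4, 247.2])
(-13, np.float64(29.2), [322.1, 248.4])
(-5, np.float64(28.5), [323.1, 249.7])
(3, np.float64(27.5), [324.4, 250.8])
(11, np.float64(26.1), [325.9, 251.8])
(19, np.float64(24.5), [327.8, 252.7])
side 291.4
(-45, np.float64(25.7), [315.8, 217.9])
(-37, np.float64(26.8), [317.1, 216.6])
(-29, np.float64(27.5), [318.1, 215.2])
(-21, np.float64(27.9), [318.8, 213.8])
(-13, np.float64(28.0), [319.2, 212.3])
(-5, np.float64(28.0), [319.3, 210.8])
(3, np.float64(28.0), [319.1, 209.3])
(11, np.float64(27.8), [318.5, 207.9])
(19, np.float64(27.2), [317.7, 206.5])
[[338.35510799 261.71054283]] [[303.16329943 225.36314644]]
[-9.01969289e-03 -2.47691585e-03  5.29581655e-06]
```

```bash
python3 - <<'E'
from h import *
a,b=load('s5'),load('d5')
S=np.mean([onz(a,340,262.3,.0765),onz(b,303,224.5,.0765)],0); H=np.array([.5758,-.0158,.0765]); print(S, H-S, get_obs()['eef_pos'])
print(tool(H-S), tool(np.array([.576,-.0163,.1298])-get_obs()['eef_pos']))
E
```

```text
[ 0.5710593  -0.00541194  0.0765    ] [ 4.74069897e-03 -1.03880603e-02 -1.38777878e-17] [ 0.57214853 -0.00821588  0.12981927]
[-1.07582035e-02 -3.82714717e-03  5.01261342e-06] [-8.48504980e-03 -2.86190687e-03  2.34602259e-05]
```

Request:
arm_command --commands '[-0.0095, -0.003, 0, 0, 0, 0, 0.1, -0.0095, -0.003, 0, 0, 0, 0, 0.1, -0.0095, -0.003, 0.008, 0, 0, 0, 0.1, -0.0095, -0.003, 0.016, 0, 0, 0, 0.1, -0.0095, -0.003, 0.022, 0, 0, 0, 0.1, -0.0095, -0.003, 0.027, 0, 0, 0, 0.1, -0.0095, -0.003, 0.031, 0, 0, 0, 0.1, -0.0095, -0.003, 0.031, 0, 0, 0, 0.1]'

```text
t: 13.0
eef_pos: [0.5754, -0.0173, 0.097]
tool_rot: [-0.001, 0.39, 0.921, -0.0]
contact_force: [-0.2, -0.3, -2.5]
gripper_width: 0.385
grasp_force: 60.4
```

Request:
arm_command --commands '[0, 0, 0.002, 0, 0, 0, 0.1, 0, 0, 0.004, 0, 0, 0, 0.1, 0, 0, 0.006, 0, 0, 0, 0.1, 0, 0, 0.008, 0, 0, 0, 0.1, 0, 0, 0.008, 0, 0, 0, 0.1]' --force 80

```text
t: 13.5
eef_pos: [0.5758, -0.0178, 0.0896]
tool_rot: [0.0, 0.39, 0.921, -0.0]
contact_force: [0.1, -1.3, -2.6]
gripper_width: 0.381
grasp_force: 79.6
```

Request:
arm_command --commands '[0, 0, 0.002, 0, 0, 0, 0.1, 0, 0, 0.004, 0, 0, 0, 0.1, 0, 0, 0.006, 0, 0, 0, 0.1, 0, 0, 0.008, 0, 0, 0, 0.1, 0, 0, 0.008, 0, 0, 0, 0.1]'

```text
t: 14.0
eef_pos: [0.5756, -0.0178, 0.0814]
tool_rot: [-0.0, 0.39, 0.921, -0.0]
contact_force: [-0.8, -3.1, -3.2]
gripper_width: 0.381
grasp_force: 79.5
```

The key is in the slot, with no vertical resistance past the mouth. Now I'll press against the spring.

Request:
arm_command --commands '[-0.0005, -0.0005, 0.003, 0, 0, 0, 0.1, -0.0005, -0.0005, 0.006, 0, 0, 0, 0.1, -0.0005, -0.0005, 0.009, 0, 0, 0, 0.1, -0.0005, -0.0005, 0.012, 0, 0, 0, 0.1, -0.0005, -0.0005, 0.0135, 0, 0, 0, 0.1, -0.0005, -0.0005, 0.0135, 0, 0, 0, 0.1, -0.0005, -0.0005, 0.0135, 0, 0, 0, 0.1]'

```text
t: 14.7
eef_pos: [0.5761, -0.0181, 0.0695]
tool_rot: [0.0, 0.39, 0.921, 0.0]
contact_force: [-5.4, -2.6, 14.2]
gripper_width: 0.381
grasp_force: 81.3
```

Request:
arm_command --commands '[0.0003, -0.0005, 0.0005, 0, 0, 0, 0.1, 0.0003, -0.0005, 0.0015, 0, 0, 0, 0.1, 0.0003, -0.0005, 0.0015, 0, 0, 0, 0.1, 0.0003, -0.0005, 0.0015, 0, 0, 0, 0.1, 0.0003, -0.0005, 0.0015, 0, 0, 0, 0.1]'

```text
t: 15.2
eef_pos: [0.5761, -0.0181, 0.0694]
tool_rot: [0.0, 0.39, 0.921, 0.001]
contact_force: [-8.5, -0.3, 27.0]
gripper_width: 0.384
grasp_force: 82.7
```

```bash
python3 - <<'E'
from h import *
a=snap('scene','s6'); b=snap('side','d6'); o=get_obs(); print(o['t'],o['eef_pos'],o['contact_force'],o['torque'],o['grasp_force'])
def t(f,c,s,X,W=400):
    u,v=proj(c,X)[0].astype(int); im=cv2.imread(f'pics/{f}.png')
    return cv2.resize(im[v-s*3//8:v+s*3//8,u-s//2:u+s//2],(W,W*3//4),interpolation=cv2.INTER_CUBIC)
X=[.576,-.017,.06];P=[.443,-.232,.09]
cv2.imwrite('pics/c6.png',np.vstack([np.hstack([t('s6',a,80,X),t('d6',b,80,X)]),np.hstack([t('s6',a,140,P),t('d6',b,140,P)])]))
E
```

```text
15.3 [ 0.5761149  -0.01812195  0.06939019] [-8.97773788 -1.18094938 27.03784779] [-0.24629194  2.12810195  0.0369141 ] 82.68040180206299
```

View pics/c6.png

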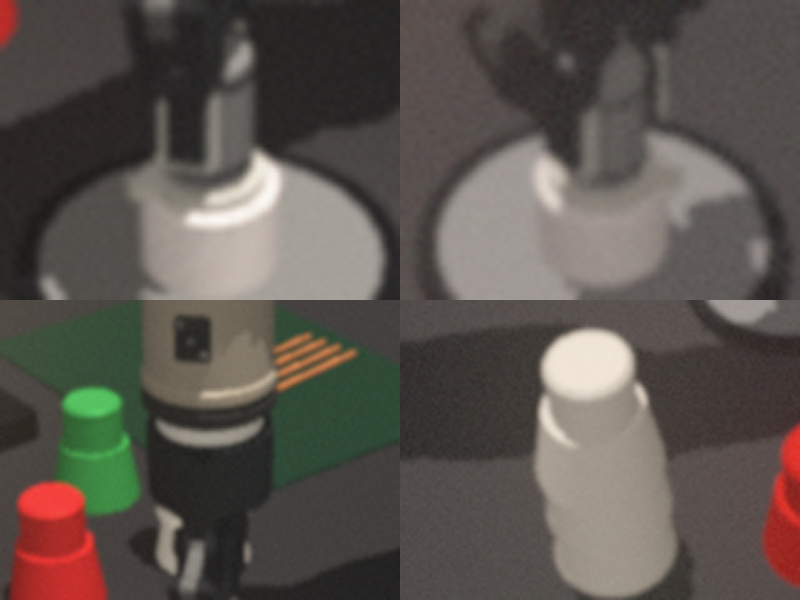

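The collar is flush and stops hard at 0.0694 (predicted 0.0694). The pile is standing and nested, so I'll hand in.

```bash
python3 -c "
from station import hand_in; print(hand_in())"
```

```text
the job is handed in; nothing more can be done
None
```

The dust cover is nested on the pile, and the spindle is keyed, held and pressed flush in the hub; I handed the job in at about 15 s, with no verdict returned.

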